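# Dock the heap of hand-held gear at shift end

## Task

At the end of the shift the packers left their gear in a heap on the packing table. Take the heap apart, one device after another without tipping any over, and lay each - battery pack, pocket scanner, handheld terminal, label printer - in the charging cradle made to its size, flat and fully home on the seat, its black contact end towards the cradle's contact housing. Leave the carton and the roll of seals where they are.

Things in the scene. Friction and masses are not known exactly. Their poses are not given: they have to be found in the camera images.
- battery: battery pack, mid-grey block on top of the heap, light plate on top; black cap with two brass blades at its contact end. 66 (x) x 36 (y) x 22 (z) mm, loose; +x points to the contact end. Origin: underside, centre line, 12 mm in from the contact end (21 mm from the middle). Grasp across the 36 mm, at the middle.
- scanner: pocket scanner, light-grey block, round scan key near its far end; black cap with two brass studs at its contact end. 90 (x) x 42 (y) x 26 (z) mm, loose; +x points to the contact end. Origin: underside, centre line, 12 mm in from the contact end (33 mm from the middle). Grasp across the 42 mm, at the middle.
- terminal: handheld terminal, flat mid-grey slab; black screen on the far part, light keypad next to the black cap of its contact end. 132 (x) x 62 (y) x 18 (z) mm, loose; +x points to the contact end. Origin: underside, centre line, 12 mm in from the contact end (54 mm from the middle). Grasp across the 62 mm, at the middle.
- printer: label printer, tall light-grey box at the foot of the heap; black lid, paper tongue at its far end; black cap with two brass studs at its contact end. 112 (x) x 64 (y) x 46 (z) mm, loose; +x points to the contact end. Origin: underside, centre line, 12 mm in from the contact end (44 mm from the middle). Grasp across the 64 mm, at the middle.
- battery_cradle: fixed black charging cradle of the battery pack: pocket 72 x 42 mm, seat 14 mm above the table, splayed guides to 27 mm, contact housing 31 mm high at its +x end. Side guides only along 11 mm at each end; between, open for fingers, seat 18 wide. Origin: table level, centre line, 15 mm before the +x guide; device home: its origin 14 mm above this, axes agree.
- scanner_cradle: fixed black charging cradle of the pocket scanner: pocket 96 x 48 mm, seat 14 mm above the table, splayed guides to 27 mm, contact housing 31 mm high at its +x end. Side guides only along 16 mm at each end; between, open for fingers, seat 24 wide. Origin: table level, centre line, 15 mm before the +x guide; device home: its origin 14 mm above this, axes agree.
- terminal_cradle: fixed black charging cradle of the handheld terminal: pocket 138 x 68 mm, seat 14 mm above the table, splayed guides to 27 mm, contact housing 31 mm high at its +x end. Side guides only along 22 mm at each end; between, open for fingers, seat 44 wide. Origin: table level, centre line, 15 mm before the +x guide; device home: its origin 14 mm above this, axes agree.
- printer_cradle: fixed black charging cradle of the label printer: pocket 118 x 70 mm, seat 14 mm above the table, splayed guides to 27 mm, contact housing 36 mm high at its +x end. Side guides only along 22 mm at each end; between, open for fingers, seat 46 wide. Origin: table level, centre line, 15 mm before the +x guide; device home: its origin 14 mm above this, axes agree.
- carton: dark-red printed carton standing upright, 73 x 59 x 134 mm, loose, bystander behind the work; origin at the middle of its underside. Left and right of it fixed stacks of such cartons, 280 mm high, begin at x = 0.62; a fixed sealer, 130 mm high, begins at y = -0.37: keep the arm clear of them
- seal_roll: part-used roll of round seals lying flat, 72 mm across, 33 mm high, loose, bystander at the left; origin at the middle of its underside

How it is judged:
At the end, for the whole second after the job is handed in: Each of the four devices lies released and at rest in its own cradle: contacts over the pins within 9 mm, underside on the seat within 3 mm, lined up with the cradle within 10 degrees and level within 3.4 degrees, contact end towards the contact housing (horizontal distance between battery and battery_cradle below 0.009 m and z of battery in the frame of battery_cradle between 0.011 and 0.017 m and angle between the x axis of battery and the x axis of battery_cradle, either way round below 0.17 rad and angle between each of battery, scanner, terminal, printer's own z axis and vertical below 0.06 rad and linear speed of each of battery, scanner, terminal, printer below 0.02 m/s and horizontal distance between scanner and scanner_cradle below 0.009 m and z of scanner in the frame of scanner_cradle between 0.011 and 0.017 m and angle between the x axis of scanner and the x axis of scanner_cradle, either way round below 0.17 rad and horizontal distance between terminal and terminal_cradle below 0.009 m and z of terminal in the frame of terminal_cradle between 0.011 and 0.017 m and angle between the x axis of terminal and the x axis of terminal_cradle, either way round below 0.17 rad and horizontal distance between printer and printer_cradle below 0.009 m and z of printer in the frame of printer_cradle between 0.011 and 0.017 m and angle between the x axis of printer and the x axis of printer_cradle, either way round below 0.17 rad); the robot touches nothing.
It fails at once if a device is tipped over (tilted more than 40 degrees) (angle between any of battery, scanner, terminal, printer's own z axis and vertical above 0.7 rad).
It fails at once if the carton is pushed more than 30 mm from where it stood (distance of carton from where it was at the start of the episode above 0.03 m).
It fails at once if the roll of seals is pushed more than 30 mm from where it stood (distance of seal_roll from where it was at the start of the episode above 0.03 m).
It also fails if it takes over 125 s, if anything falls off the work surface, if the arm or the gripper's body presses on something with over 40 N, if the wrist force passes 120 N, or if a joint passes its speed limit or range.

## Robot

A 6-joint arm with a two-finger parallel gripper is mounted at the origin on a cart in front of the work surface, level with it; the furniture and walls round the work are solid. World frame = base frame: x ahead of the robot, y to its left, z up, the work surface at z = 0. Lengths are in m, angles in rad, forces in N, time in s.
With the tool pointing down it reaches from about 0.3 to 0.775 m from the base axis. Payload 14.6 kg.
Tool frame: the origin (TCP) lies on the front face of the gripper's body, between the roots of the fingers; the fingertips stand 97 mm ahead of it and the grasp point (between the pads) lies 78 mm ahead of it; z points along the fingers, y is the line along which they close (so a half turn about z gives the same grasp; the last joint's range is limited). The gripper opens to 94 mm and grips with 3 to 60 N. Pads are 16 mm wide; open, the fingers measure 119 mm over their backs; the gripper's body (75 mm by 177 mm) begins 78 mm behind the grasp point.
Start: joints at [-1.225, 0.3, 1.521, -0, 1.321, -0.067], TCP at [0.221, -0.504, 0.303] pointing down, gripper open.
Joint ranges: [-3.03, 3.03], [-0.79, 2.21], [0.23, 2.52], [-1.04, 4.18], [0, 3.07], [-2.55, 2.55]. Speed limits (rad/s): [2.22, 2.22, 2.57, 3.14, 3.14, 3.14].

## Interface

Orientations are given as a unit quaternion [w, x, y, z].
In Python, from plant import robot gives the robot as it stands.
- The arm moves only by the tool apply_moves, never from a script. Its argument "plan" is a list of rows, each a list of 7 numbers: the shift along the tool's x, y, z in mm, then the turn, a rotation vector about the tool's x, y, z in rad, then the closure in counts, from 0 (fully open) to 255 (shut). In form: [[dx, dy, dz, ax, ay, az, claw], ...]. A call has 1 to 12 rows; each row is the pose to reach, as a shift and turn from the pose commanded when the call began, along the tool's axes at that moment; what a row does not reach only later rows make up. A row lasts 1/10 s, in which the tool goes at most 50 mm and 8.59 degrees, less where a joint would pass 70% of its speed; a pose out of reach is approached as far as the arm can. A call with a gripper value outside its range is refused whole. The fingers move at their own pace and stop on an object; "force" is the grip in N (left out, the last holds). Time passes only in rows, so rows that repeat a pose let the fingers close. It gives the time, the measured TCP pose, the force, the opening and the grip force at its end, in the units of the state.
- robot.observe(): the state, without advancing time (a new reading comes with each control period).
- robot.grab_frame(name): name is "scene" or "top"; returns a dict with "pixels" (384x512x3 uint8, blue, green, red), "z_map" (384x512 float32, m along the optical axis (not along the pixel's ray), 0 where there is no reading), "fov_y" (degrees; the focal length in pixels is half the picture's height over the tangent of half this angle, whatever the lens; pixels are square), "cx", "cy" (the principal point, pixels), "R" (3x3) and "t" (3): a world point X has camera coordinates R X + t. Camera axes: x right, y down, z forward; pixel columns grow to the right and rows downward; lengths in m; the calibration is good to about 2 mm. A picture is of the moment at which its call begins.
- robot.hand_in(): hands the job in; it is judged then, once.
The state is a dict: "time": time; "joint_positions": joint angles; "dq": joint speeds; "joint_torque": joint torques, N m; "ee_pos": TCP position; "tcp_rot": TCP orientation; "contact_force": force on the tool from outside, world axes, zero at the start; "wrist_torque": the same for the moment, N m; "width": finger opening in m; "finger_force": force on a finger pad.
Only numpy, scipy, OpenCV 4.12 (cv2) and the standard library are available. Lean on these libraries where they do the work, as an engineer would, in place of code of your own. Each camera call takes 0.05 s, during which the arm holds its last target. There are 200 camera calls.

## Working session

There is one attempt and no reset: what is moved stays moved. The work goes in short steps, Python scripts to look and compute and a tool call to move; the robot and the scene stay as the last step left them, time stands still between calls to the robot, and variables do not carry over. Pictures are saved under pics/ and viewed, at most 14 in all, crops included, and the job is handed in when it is done.

Besides the shell and the picture viewer there is one more tool, called after "Emit:" by a JSON object that holds its "method" and its "body". apply_moves: Moves the arm, as the interface text tells. Its arguments: {"type":"object","properties":{"plan":{"type":"array","items":{"type":"array","items":{"type":"number"}}},"force":{"type":"number"}},"required":["plan"]}

```bash
mkdir -p pics; cat > h.py <<'E'
import numpy as np,cv2
from plant import robot
def grab(n):
    f=robot.grab_frame(n); im=np.array(f["pixels"]); z=np.array(f["z_map"])
    fl=im.shape[0]/2/np.tan(np.radians(f["fov_y"])/2)
    R=np.array(f["R"]);t=np.array(f["t"])
    v,u=np.mgrid[:im.shape[0],:im.shape[1]]
    c=np.stack([(u-f["cx"])/fl*z,(v-f["cy"])/fl*z,z],-1)
    W=(c-t)@R   # R^T(c-t)
    W[z==0]=np.nan
    return im,W,f
E
python3 - <<'E'
from h import *
for n in("top","scene"):
    im,W,f=grab(n); cv2.imwrite(f"pics/{n}0.png",cv2.resize(im,(800,600),interpolation=cv2.INTER_CUBIC)); np.savez(f"{n}0.npz",im=im,W=W)
    print(n,-np.array(f["R"]).T@f["t"],f["fov_y"])
s=robot.observe();print(s["ee_pos"],s["tcp_rot"],s["width"],s["time"])
E
```

```text
top [0.24223097 0.12978619 1.60356243] 42.15104672066615
scene [-0.04516345  0.59288639  0.78726644] 56.199200821071685
[ 0.22058324 -0.50368402  0.30217014] [-4.99562595e-04  9.78779332e-01  2.04916485e-01 -6.23228827e-05] 0.09389671557187473 0.1
```

View pics/top0.png

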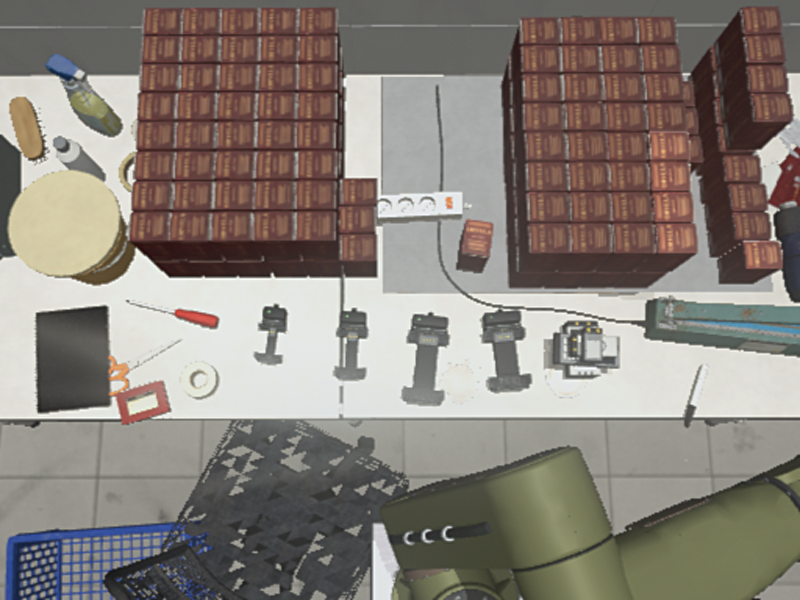

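View pics/scene0.png

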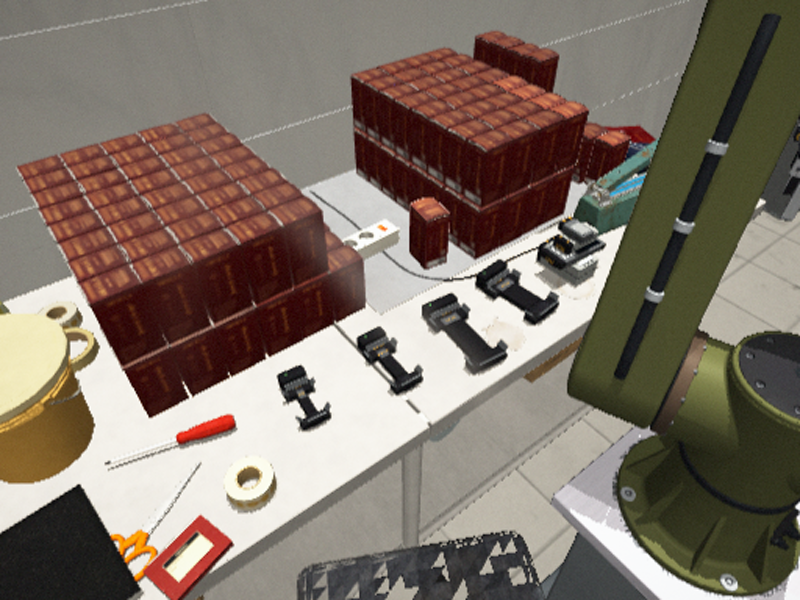

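The top view shows the cradles at (270,335), (350,345), (427,358) and (505,350), the heap at (587,350), the carton at (475,245) and the roll at (198,380). Next I'll zoom in on the heap and build height maps.

```bash
python3 - <<'E'
import numpy as np,cv2
d=np.load("top0.npz");im,W=d["im"],d["W"]
e=np.load("scene0.npz");im2,W2=e["im"],e["W"]
a=cv2.resize(im[195:255,345:405],(480,480),interpolation=cv2.INTER_CUBIC)
b=cv2.resize(im2[130:190,335:395],(480,480),interpolation=cv2.INTER_CUBIC)
c=cv2.resize(im[185:265,155:345],(800,337),interpolation=cv2.INTER_CUBIC)
cv2.imwrite("pics/heap0.png",cv2.resize(np.hstack([a,b]),(800,400)));cv2.imwrite("pics/cr0.png",c)
# height map of heap from top
print("row/col of heap: y at cols, x at rows", W[225,345],W[225,400])
print("z heap (mm), rows 203-245 step 1, cols 350-400 step 1")
for r in range(202,246): print(r,int(1000*W[r,375,0]) if 1 else 0,' '.join('%3.0f'%(1000*W[r,q,2]) for q in range(352,400,1)))
E
```

```text
row/col of heap: y at cols, x at rows [ 0.49450233 -0.18852975  0.00086255] [ 0.49446992 -0.36791918 -0.00153114]
z heap (mm), rows 203-245 step 1, cols 350-400 step 1
202 567  -3   2   4  -3  -3  -1  -4  -2   7   4  -3   0   2   1   1  -2  -1 -13   0  -1  -2   5   7  18  18   7  11   7  14  11  12   1  -1   2  -3   3  -3   1  -0  -1  -4  -6   5  -3   3  -5  -2  -7
203 567   1   0  -3   6  -2  -0  -1  -3  -0  -2  -3   2   0  -1  -0  -4  -8   0  -6  -1   0   0  -6   1  -9   1  -3  17  12  22  15  14  13  13  10  15  -2  -4   3  -0  -1   2   1   5   1   3  -0  -2
204 564  -4  -1  -5   1   0  -3   0   7   4  -2   1   0  -2   5   7   2   0   1   2  -0   6   5   4  -4  -1   4   2  -0  -3  -0   6  14  17  15  11  14  12  14 nan  18  18  17  -3   2  -0  -4   3   3
205 550   1  -6   3  -9   6  -0   1   0  -2  -3  -6  -5   1  -0   4  -4  50  44  43  55  48  44  46  50  47  40  47  39  50  42  -5   2   2  -4   5   1  13  16  21  14  21  23  21  18  24  21  26  22
206 548   3   3   5   3  -2  -1  -4  -3  -1  -2  43  46  45  50  45  47  45  51  46  52  49  54  44  43  57  42  47  40  44  52  49 
[... 7167 characters left out ...]
  -4   2  -5  -5  -6  -1  -1  -4   0  -2  -1  -3   4   0  -3  -3  -0  -6   5   0  -0  -0   2   0   0
243 436  -8  -3   4   1   6  -0  -5   0   1   6   1   4  -3   9   1   4   4   1  -2   1  -1   0  -5  -4  -2  -6  -3  -5   1   5   3   5  -0   3  -1  -0   0   4  -8  -2  -2   7   2  -1   6   5   4   6
244 432   0  -1  -6  -5   9   3   0   1   1   5  -4  -3  -3   3  -3  -3  -4  -1   2   2   5  -0   4  -1  -5  -0  -3   5  -1  -0   0  -5  -4  -0   4   3  -1   1  -3  -1  -1   1   6  -4  -0   3   5  -5
245 429   1  -1   2  -3  -3  -2  -2  -1   6  -0   4   7  -2  -4  -7   4   1  -2  -0  -2  -1   3   3   1  -7  -6   1  -4   3  -2  -1  -7   8  -9  -0   2  -1  -1  -1   4   5   3  -1   1  -2  -7   4  -1
```

View pics/heap0.png

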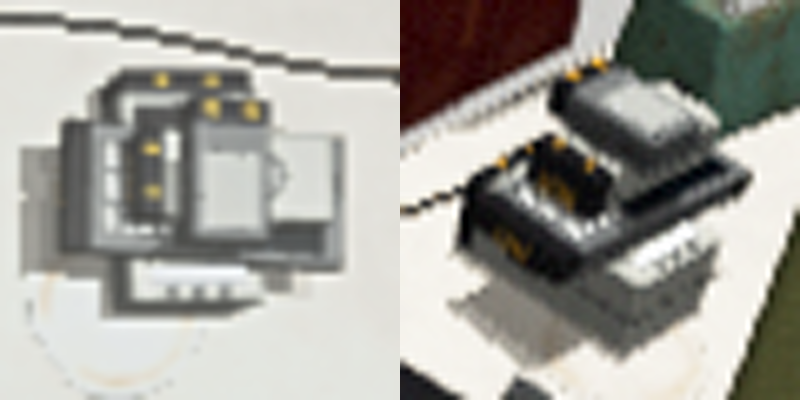

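View pics/cr0.png

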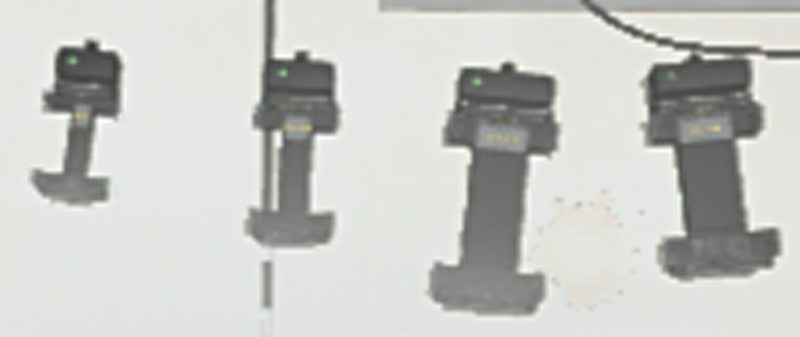

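Heap, bottom to top: printer (contact end ahead), terminal and scanner (contact ends left, +y), battery (contact end ahead). The cradle housings all point ahead, each slightly turned. I'll fit the poses now.

```bash
cat >> h.py <<'E'
from scipy.optimize import differential_evolution as DE
def fitrect(W,L,B,zt,c0,yaw0,r=.04,ry=.35,tol=.009):
    P=W[np.isfinite(W[...,2])]; P=P[np.hypot(P[:,0]-c0[0],P[:,1]-c0[1])<.16]
    top=np.abs(P[:,2]-zt)<tol; low=P[:,2]<zt-tol
    s=.002
    def cost(p):
        c,sn=np.cos(p[2]),np.sin(p[2]); d=P[:,:2]-p[:2]
        a=np.abs(d[:,0]*c+d[:,1]*sn)-L/2; b=np.abs(-d[:,0]*sn+d[:,1]*c)-B/2
        i=1/(1+np.exp(np.clip(np.maximum(a,b)/s*2,-50,50)))
        return i[low].sum()-i[top].sum()
    o=DE(cost,[(c0[0]-r,c0[0]+r),(c0[1]-r,c0[1]+r),(yaw0-ry,yaw0+ry)],seed=1,tol=1e-6,maxiter=150)
    return o.x,-o.fun,top.sum()
E
python3 - <<'E'
from h import *
W={n:np.load(n+"0.npz")["W"] for n in("top","scene")}
for nm,L,B,z,c,y in [("battery",.066,.036,.112,(.49,-.29),0),("scanner",.09,.042,.090,(.49,-.28),np.pi/2),("terminal",.132,.062,.064,(.475,-.27),np.pi/2),("printer",.112,.064,.046,(.49,-.265),0)]:
    for n in W: print(nm,n,*[np.round(v,4) if k else np.round(v,4) for k,v in enumerate(fitrect(W[n],L,B,z,c,y))])
T=W["top"]
for nm,(u,v) in dict(battery=(270,335),scanner=(350,345),terminal=(427,358),printer=(505,350)).items():
    c=T[int(v*.64),int(u*.64)]; 
    for n in W:
        Q=W[n][np.isfinite(W[n][...,2])]; Q=Q[(np.abs(Q[:,0]-c[0])<.12)&(np.abs(Q[:,1]-c[1])<.055)&(Q[:,2]>.009)&(Q[:,2]<.05)]
        S=Q[(Q[:,2]<.02)&(np.abs(Q[:,0]-c[0])<.02)]
        r=cv2.minAreaRect((Q[:,:2]*1000).astype(np.float32)); k=np.polyfit(S[:,0],S[:,1],1)
        ya=np.arctan(k[0]); e=np.array([np.cos(ya),np.sin(ya)]); m=np.array([c[0],np.polyval(k,c[0])])
        d=Q[:,:2]-m; a=d@e; b=d@[-e[1],e[0]]
        print(nm,n,"rect",np.round(r[0],1),np.round(r[1],1),round(r[2],1),"seat mid",np.round(m,4),"yaw",round(ya,3))
        print("  z along:",[(int(q*1000),int(1000*np.median(Q[(np.abs(a-q)<.002)&(np.abs(b)<.008),2])) if ((np.abs(a-q)<.002)&(np.abs(b)<.008)).any() else 0) for q in np.arange(-.1,.11,.004)])
C=T[(T[...,2]>.12)&(T[...,2]<.15)&(T[...,0]<.7)&(np.abs(T[...,1]+.02)<.13)];print("carton",C.mean(0) if len(C) else 0, C.min(0),C.max(0))
for lo,hi in((.4,.45),(.45,.5),(.5,.55),(.55,.6)):
    S=T[(T[...,2]>.08)&(T[...,0]>lo)&(T[...,0]<hi)&(T[...,1]<-.33)&(T[...,1]>-.5)];print("sealer",lo,S.max(0) if len(S) else 0)
E
```

```text
battery top [ 0.4945 -0.2727 -0.072 ] 206.0401 412
battery scene [ 0.5055 -0.2732 -0.1231] -29.3686 371
scanner top [ 0.4946 -0.2815  1.5371] 184.6823 352
scanner scene [ 0.4951 -0.2852  1.5438] -86.8102 323
terminal top [ 0.4889 -0.2725  1.4684] 237.7953 449
terminal scene [ 0.4968 -0.3081  1.8311] -266.9066 462
printer top [ 0.4976 -0.2723  0.017 ] 212.4968 399
printer scene [ 0.498  -0.275  -0.0461] -220.6893 408
battery top rect [511.9 377.1] [199.4  96.3] 2.4 seat mid [0.5304 0.3657] yaw -0.064
  z along: [(-100, 0), (-96, 0), (-92, 0), (-88, 0), (-83, 0), (-79, 0), (-75, 0), (-71, 0), (-67, 0), (-63, 34), (-59, 24), (-55, 23), (-51, 19), (-47, 14), (-43, 13), (-39, 13), (-35, 13), (-31, 14), (-27, 13), (-23, 17), (-19, 16), (-15, 14), (-11, 14), (-7, 13), (-3, 14), (0, 12), (4, 16), (8, 16), (12, 13), (16, 13), (20, 15), (24, 25), (28, 25), (32, 26), (36, 30), (40, 32), (44, 32), (48, 32), (52, 33), (56, 31), (60, 15), (64, 12), (68, 0), (72, 0), (76, 0), (80, 0), (84, 0), (88, 0), (92, 0), (96, 0), (100, 0), (104, 0), (108, 0)]
battery scene rect [558.4 383.1] [ 90.8 183.6] 89
[... 3987 characters left out ...]
7, 12), (-63, 13), (-59, 13), (-55, 11), (-51, 13), (-47, 12), (-43, 13), (-39, 13), (-35, 11), (-31, 13), (-27, 11), (-23, 13), (-19, 14), (-15, 14), (-11, 13), (-7, 12), (-3, 12), (0, 13), (4, 13), (8, 12), (12, 12), (16, 12), (20, 13), (24, 12), (28, 14), (32, 12), (36, 12), (40, 13), (44, 21), (48, 23), (52, 23), (56, 30), (60, 33), (64, 33), (68, 35), (72, 34), (76, 31), (80, 0), (84, 0), (88, 0), (92, 0), (96, 0), (100, 0), (104, 0), (108, 0)]
carton [ 0.67596766 -0.06144962  0.13688406] [ 0.62842393 -0.14883828  0.12010999] [ 0.6996431  -0.01788011  0.14933893]
sealer 0.4 0
sealer 0.45 0
sealer 0.5 [ 0.54999019 -0.40538415  0.14287654]
sealer 0.55 [ 0.59197489 -0.4089659   0.14561303]
```

```bash
cat > cr.py <<'E'
from h import *
W=np.load("top0.npz")["W"]
DIM=dict(battery=(.072,.042,.018,.011),scanner=(.096,.048,.024,.016),terminal=(.138,.068,.044,.022),printer=(.118,.070,.046,.022))
G=dict(battery=(.537,.365),scanner=(.528,.2),terminal=(.518,.044),printer=(.527,-.109))
for nm,(L,B,w,g) in DIM.items():
    o=G[nm]; P=W[np.isfinite(W[...,2])]; P=P[(np.abs(P[:,0]-o[0]+.03)<.14)&(np.abs(P[:,1]-o[1])<.07)]
    occ=np.where(P[:,2]>.0085,1.,-1.)
    sg=lambda v:1/(1+np.exp(np.clip(-v/.0012,-50,50)))
    def cost(p):
        c,s=np.cos(p[2]),np.sin(p[2]);d=P[:,:2]-p[:2];x=d[:,0]*c+d[:,1]*s;y=np.abs(-d[:,0]*s+d[:,1]*c);t,tt=p[3],p[4]
        box=lambda a,b,h:sg(np.minimum(np.minimum(x-a,b-x),h-y))
        m=np.maximum.reduce([box(.015-L,.015,w/2),box(.015-L-t,.015-L+g,B/2+tt),box(.015-g,.015+t,B/2+tt)])
        return -(m*occ*(x<.015+t)).sum()+((1-m)*(occ>0)*(x<.015+t)).sum()
    r=DE(cost,[(o[0]-.02,o[0]+.02),(o[1]-.02,o[1]+.02),(-.35,.35),(.003,.015),(.003,.015)],seed=0,tol=1e-7,maxiter=300)
    print(nm,np.round(r.x,4),round(r.fun,1),len(P[occ>0]))
E
python3 cr.py
```

```text
battery [ 0.5388  0.3657 -0.1329  0.0146  0.0071] -179.4 456
scanner [ 0.5299  0.2    -0.0532  0.0149  0.0083] -311.8 616
terminal [ 0.5239  0.0424 -0.1028  0.015   0.0085] -618.1 1114
printer [ 0.53   -0.1138  0.0861  0.015   0.0085] -684.7 1604
```

```bash
sed -i 's/t,tt=p\[3\],p\[4\]/t=tt=p[3]/; s/,(.003,.015),(.003,.015)\]/,(.005,.011)]/' cr.py; python3 cr.py
python3 - <<'E'
from h import *
o=robot.observe(); q=o["tcp_rot"]; print(o["ee_pos"],2*np.arctan2(q[2],q[1]))
E
```

```text
battery [ 0.5374  0.366  -0.133   0.0104] -162.6 456
scanner [ 0.5291  0.2    -0.0535  0.011 ] -290.8 616
terminal [ 0.5211  0.0425 -0.1053  0.011 ] -593.5 1114
printer [ 0.5276 -0.1139  0.0918  0.011 ] -649.7 1604
[ 0.22058324 -0.50368402  0.30217014] 0.4127568151394142
```

```bash
cat > m.py <<'E'
import sys,numpy as np
from plant import robot
from scipy.spatial.transform import Rotation as Ro
o=robot.observe(); w,a,b,c=o["tcp_rot"]; R=Ro.from_quat([a,b,c,w]); p=np.array(o["ee_pos"])
x=R.as_matrix()[:,0]
print("t",round(o["time"],2),"tcp",np.round(p,4),"psi",round(np.arctan2(x[1],x[0]),4),"w",round(o["width"],4),"ff",np.round(o["finger_force"],1),"F",np.round(o["contact_force"],1))
for s in sys.argv[1:]:
    X,Y,Z,psi=map(float,s.split(","))
    T=Ro.from_euler("z",psi)*Ro.from_quat([1,0,0,0])
    print(s,"->",np.round(1000*R.inv().apply(np.array([X,Y,Z])-p),1),np.round((R.inv()*T).as_rotvec(),3))
E
python3 m.py .4945,-.2727,.302,-.072 .4945,-.2727,.191,-.072
```

```text
t 0.1 tcp [ 0.2206 -0.5037  0.3022] psi 0.4128 w 0.0939 ff 0.0 F [ 0.9 -0.4 -0.4]
.4945,-.2727,.302,-.072 -> [ 3.436e+02 -1.017e+02  3.000e-01] [-0.001  0.     0.485]
.4945,-.2727,.191,-.072 -> [ 343.6 -101.6  111.3] [-0.001  0.     0.485]
```

Emit:
{"method": "apply_moves", "body": {"plan": [[40,-12,0,0,0,0.05,0],[85,-25,0,0,0,0.12,0],[130,-38,0,0,0,0.19,0],[175,-52,0,0,0,0.26,0],[220,-65,0,0,0,0.33,0],[265,-78,0,0,0,0.4,0],[305,-90,0,0,0,0.45,0],[335,-99,0,0,0,0.485,0],[343.6,-101.7,20,0,0,0.485,0],[343.6,-101.7,55,0,0,0.485,0],[343.6,-101.7,80,0,0,0.485,0],[343.6,-101.7,90,0,0,0.485,0]]}}

```text
time: 1.3
ee_pos: [0.494, -0.2723, 0.21]
tcp_rot: [-0.001, 0.999, -0.036, -0.002]
contact_force: [-0.5, -1.2, -0.5]
width: 0.0938
finger_force: 0.0
```

```bash
python3 m.py .4945,-.2727,.191,-.072; python3 - <<'E'
from h import *
im,W,f=grab("scene");cv2.imwrite("pics/s1.png",cv2.resize(im[90:190,280:420],(784,560),interpolation=cv2.INTER_CUBIC))
E
```

```text
t 1.3 tcp [ 0.494  -0.2723  0.21  ] psi -0.072 w 0.0938 ff 0.0 F [-0.5 -1.2 -0.5]
.4945,-.2727,.191,-.072 -> [ 0.6  0.4 19. ] [-0.002  0.004  0.   ]
```

View pics/s1.png

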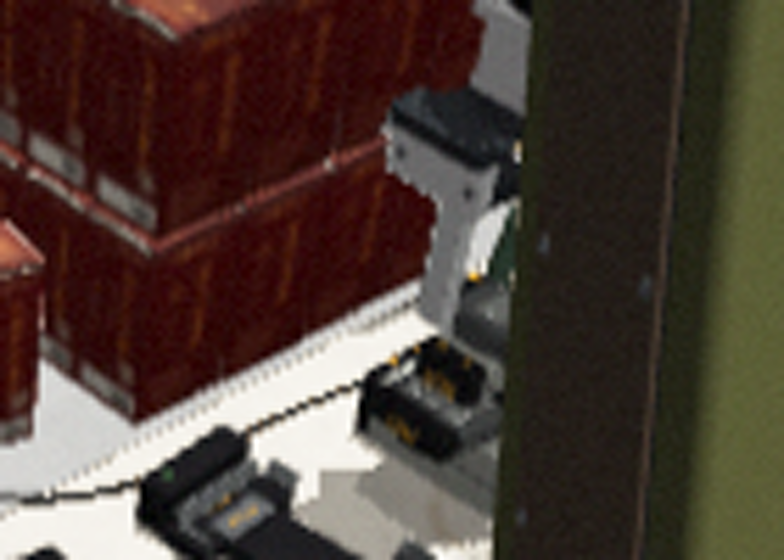

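The left finger, near (445,290), stands just outside the battery and above the scanner. I'll descend and close.

Emit:
{"method": "apply_moves", "body": {"plan": [[0.5,0.4,8,0,0,0,0],[0.5,0.4,15,0,0,0,0],[0.5,0.4,18,0,0,0,0],[0.5,0.4,18,0,0,0,60],[0.5,0.4,18,0,0,0,120],[0.5,0.4,18,0,0,0,190],[0.5,0.4,18,0,0,0,255],[0.5,0.4,18,0,0,0,255],[0.5,0.4,18,0,0,0,255],[0.5,0.4,18,0,0,0,255],[0.5,0.4,15,0,0,0,255],[0.5,0.4,8,0,0,0,255]], "force": 25}}

```text
time: 2.55
ee_pos: [0.4948, -0.2731, 0.2044]
tcp_rot: [-0.0, 0.999, -0.036, -0.001]
contact_force: [0.2, -0.2, -1.4]
width: 0.0359
finger_force: 25.0
```

```bash
python3 m.py .4945,-.2727,.300,-.072 .5162,.3688,.30,-.133
```

```text
t 2.55 tcp [ 0.4948 -0.2731  0.2044] psi -0.0722 w 0.0359 ff 25.0 F [ 0.2 -0.2 -1.4]
.4945,-.2727,.300,-.072 -> [ -0.5  -0.5 -95.6] [-0.001  0.001 -0.   ]
.5162,.3688,.30,-.133 -> [ -25.1 -641.8  -95.2] [-0.001  0.001  0.061]
```

Emit:
{"method": "apply_moves", "body": {"plan": [[0,0,-30,0,0,0,255],[0,-10,-60,0,0,0,255],[0,-40,-90,0,0,0,255],[-4,-85,-95,0,0,0,255],[-6,-135,-95,0,0,0,255],[-8,-185,-95,0,0,0,255],[-10,-235,-95,0,0,0.02,255],[-12,-285,-95,0,0,0.03,255],[-14,-335,-95,0,0,0.04,255],[-16,-385,-95,0,0,0.05,255],[-18,-435,-95,0,0,0.06,255],[-20,-480,-95,0,0,0.061,255]]}}

```text
time: 3.75
ee_pos: [0.5093, 0.2093, 0.3004]
tcp_rot: [-0.0, 0.998, -0.066, 0.0]
contact_force: [0.5, -0.8, -1.5]
width: 0.0357
finger_force: 25.0
```

Emit:
{"method": "apply_moves", "body": {"plan": [[-2,-40,0,0,0,0,255],[-4,-80,0,0,0,0,255],[-5,-120,0,0,0,0,255],[-5,-150,0,0,0,0,255],[-5,-158,0,0,0,0,255],[-5,-158,0,0,0,0,255]]}}

```text
time: 4.35
ee_pos: [0.5256, 0.3647, 0.2995]
tcp_rot: [0.0, 0.998, -0.066, -0.0]
contact_force: [0.2, -0.8, -1.4]
width: 0.0359
finger_force: 25.0
```

```bash
python3 m.py .5162,.3688,.170,-.133; python3 - <<'E'
from h import *
for n in("top","scene"):
    im,W,f=grab(n);np.savez(n+"2.npz",im=im,W=W)
    if n=="scene":cv2.imwrite("pics/s2.png",cv2.resize(im[140:300,130:330],(800,600)))
T=np.load("top2.npz")["W"]
for nm,L,B,z,c,y in [("scanner",.09,.042,.090,(.49,-.28),np.pi/2),("terminal",.132,.062,.064,(.475,-.27),np.pi/2),("printer",.112,.064,.046,(.49,-.265),0)]:
    print(nm,*[np.round(v,4) for v in fitrect(T,L,B,z,c,y)])
E
```

```text
t 4.35 tcp [0.5256 0.3647 0.2995] psi -0.132 w 0.0359 ff 25.0 F [ 0.2 -0.8 -1.4]
.5162,.3688,.170,-.133 -> [ -9.8  -2.9 129.5] [0.    0.    0.001]
scanner [ 0.4944 -0.28    1.5208] 349.4447 525
terminal [ 0.4893 -0.2733  1.4887] 265.6576 486
printer [ 0.4975 -0.2724  0.0116] 264.1838 438
```

View pics/s2.png

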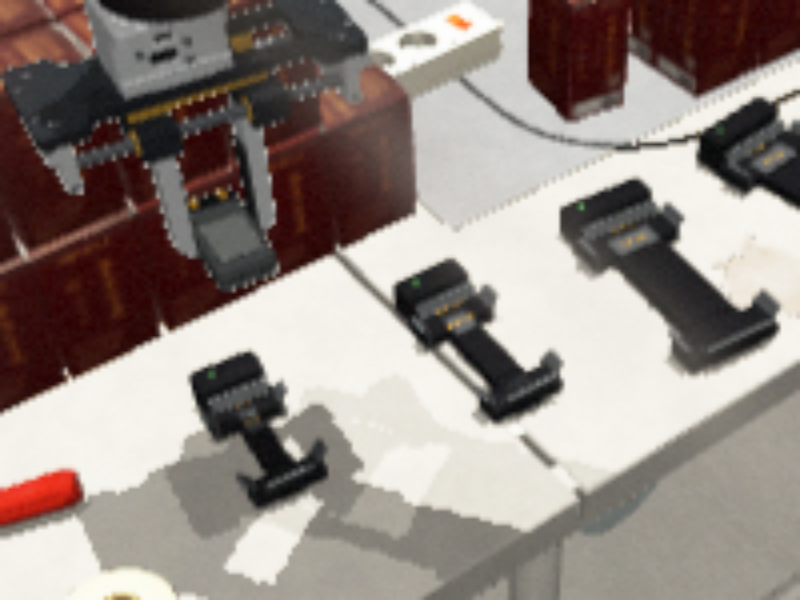

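Battery hangs level at (235,245), with the contact end ahead. Its cradle is at (265,430) and the way down is clear.

Emit:
{"method": "apply_moves", "body": {"plan": [[-9.8,-2.9,30,0,0,0,255],[-9.8,-2.9,70,0,0,0,255],[-9.8,-2.9,110,0,0,0,255],[-9.8,-2.9,135,0,0,0,255],[-9.8,-2.9,150,0,0,0,255],[-9.8,-2.9,158,0,0,0,255],[-9.8,-2.9,158,0,0,0,255]]}}

```text
time: 5.15
ee_pos: [0.5167, 0.3679, 0.1418]
tcp_rot: [0.0, 0.998, -0.067, -0.0]
contact_force: [0.5, -0.7, -1.2]
width: 0.0357
finger_force: 25.0
```

```bash
python3 m.py .5162,.3688,.118,-.133; python3 - <<'E'
from h import *
im,W,f=grab("scene")
cv2.imwrite("pics/s3.png",cv2.resize(im[200:280,170:270],(800,600),interpolation=cv2.INTER_CUBIC))
E
```

```text
t 5.15 tcp [0.5167 0.3679 0.1418] psi -0.1338 w 0.0357 ff 25.0 F [ 0.5 -0.7 -1.2]
.5162,.3688,.118,-.133 -> [-0.6 -0.8 23.8] [ 0.     0.    -0.001]
```

View pics/s3.png

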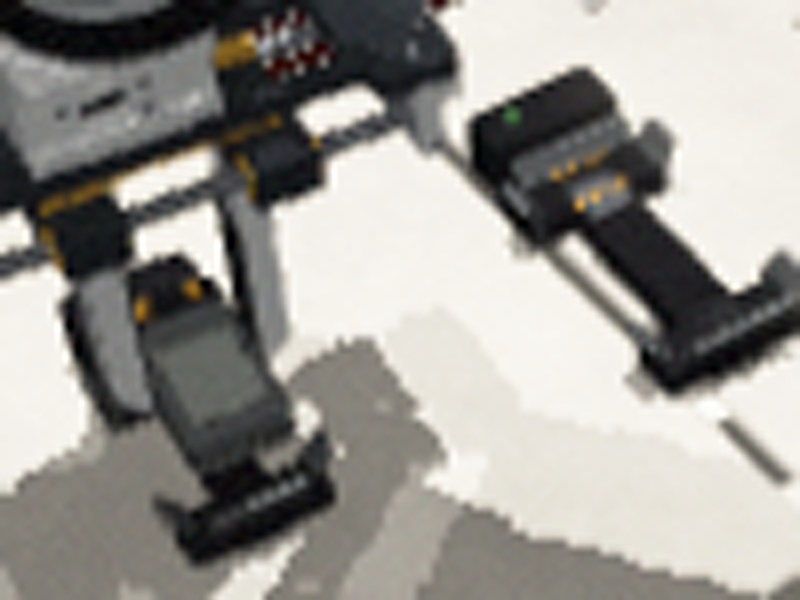

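The battery at (215,365) lines up over the cradle, whose near guide is at (250,510). I'll lower it the rest of the way.

Emit:
{"method": "apply_moves", "body": {"plan": [[-0.6,-0.8,6,0,0,0,255],[-0.6,-0.8,12,0,0,0,255],[-0.6,-0.8,17,0,0,0,255],[-0.6,-0.8,21,0,0,0,255],[-0.6,-0.8,24,0,0,0,255],[-0.6,-0.8,24,0,0,0,255]]}}

```text
time: 5.8
ee_pos: [0.5161, 0.3693, 0.1198]
tcp_rot: [0.0, 0.998, -0.066, 0.0]
contact_force: [-10.1, -7.2, 22.3]
width: 0.0354
finger_force: 25.0
```

The force back (−x) and right (−y) says the battery is riding the +x and +y guide slopes. I'll ease up, shift a little and lower again.

Emit:
{"method": "apply_moves", "body": {"plan": [[0,0,-4,0,0,0,255],[-2,1,-5,0,0,0,255],[-3,2,-4,0,0,0,255],[-3,2,-1,0,0,0,255],[-3,2,1,0,0,0,255],[-3,2,1,0,0,0,255]]}}

```text
time: 6.4
ee_pos: [0.5143, 0.3681, 0.1197]
tcp_rot: [-0.001, 0.998, -0.067, 0.003]
contact_force: [0.8, -4.2, 21.9]
width: 0.0355
finger_force: 25.0
```

```bash
python3 m.py; python3 - <<'E'
from h import *
im,W,f=grab("scene")
cv2.imwrite("pics/s4.png",cv2.resize(im[215:280,170:235],(600,600),interpolation=cv2.INTER_CUBIC))
c=np.array([.5143,.3681]);e=np.array([np.cos(.133),-np.sin(.133)]);n=np.array([-e[1],e[0]])
a=(W[...,:2]-c)@e;b=(W[...,:2]-c)@n
for q in np.arange(-.05,.05,.006):
    for lo,hi in((-.02,-.006),(-.006,.006),(.006,.02)):
        m=(np.abs(a-q)<.003)&(b>lo)&(b<hi);print("%4d:%4.0f/%d"%(q*1000,1000*np.median(W[m][:,2]) if m.any() else -1,m.sum()),end="  ")
    print()
E
```

```text
t 6.4 tcp [0.5143 0.3681 0.1197] psi -0.1333 w 0.0355 ff 25.0 F [ 0.8 -4.2 21.9]
 -50:  -2/17   -50:  -1/12   -50:   1/22  
 -44:   5/40   -44:   7/33   -44:   6/42  
 -38:  29/45   -38: 200/55   -38:  34/54  
 -32: 204/61   -32: 217/57   -32: 217/78  
 -26: 140/57   -26: 136/45   -26: 138/64  
 -20: 165/53   -20: 167/57   -20: 163/68  
 -14: 128/31   -14:  38/30   -14: 173/45  
  -8:  70/62    -8:  37/28    -8:  36/41  
  -2:  87/46    -2:  36/23    -2:  36/25  
   3:  71/38     3:  37/23     3:  34/24  
   9:  86/27     9:  36/23     9:  35/23  
  15:  36/26    15:  36/17    15:  36/16  
  21:  36/21    21:  36/19    21:  36/11  
  27: 324/16    27:-530/9    27:-534/8  
  33: 172/12    33:-532/8    33:-533/4  
  39:  24/19    39:  23/14    39:-532/9  
  45:  27/29    45:  22/18    45:-534/5
```

View pics/s4.png

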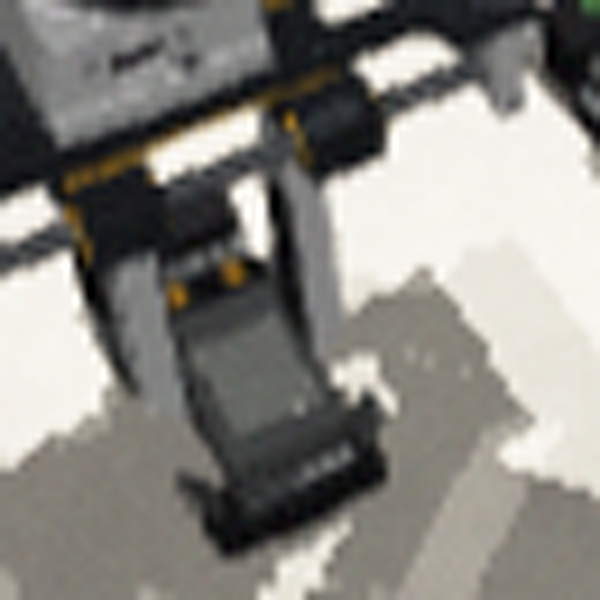

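The battery top reads 36 mm and level, which is 14 + 22, so it is home. I'll release and retreat.

Emit:
{"method": "apply_moves", "body": {"plan": [[0,0,-2,0,0,0,255],[0,0,-2,0,0,0,180],[0,0,-2,0,0,0,130],[0,0,-2,0,0,0,90],[0,0,-2,0,0,0,90],[0,0,-20,0,0,0,90],[0,0,-60,0,0,0,60],[0,20,-110,0,0,0,0],[0,60,-160,0,0,0,0],[0,110,-180,0,0,0,0],[0,155,-180,0,0,0,0],[0,200,-180,0,0,0,0]]}}

```text
time: 7.65
ee_pos: [0.4866, 0.1758, 0.2975]
tcp_rot: [-0.0, 0.998, -0.066, 0.001]
contact_force: [0.2, -0.3, -0.1]
width: 0.094
finger_force: 0.0
```

```bash
python3 m.py .4944,-.280,.28,1.521; cat > chk.py <<'E'
import sys
from h import *
# chk name zt cx cy yaw0 : fits device top from the top camera
DEV=dict(battery=(.066,.036,.021),scanner=(.09,.042,.033),terminal=(.132,.062,.054),printer=(.112,.064,.044))
n,z,x,y,w=sys.argv[1],*map(float,sys.argv[2:6])
im,W,f=grab("top"); L,B,o=DEV[n]
p,s,k=fitrect(W,L,B,z,(x,y),w); print(n,"mid",p.round(4),"origin",(p[:2]+o*np.array([np.cos(p[2]),np.sin(p[2])])).round(4),s,k)
c,sn=np.cos(p[2]),np.sin(p[2]);d=W[...,:2]-p[:2];a=d[...,0]*c+d[...,1]*sn;b=-d[...,0]*sn+d[...,1]*c
m=(np.abs(a)<L/2-.004)&(np.abs(b)<B/2-.004)&(np.abs(W[...,2]-z)<.02);A=np.c_[a[m],b[m],np.ones(m.sum())]
print("top plane slopes,z",np.linalg.lstsq(A,W[m][:,2],rcond=None)[0].round(4),m.sum())
E
python3 chk.py battery .036 .5162 .3688 -.13
```

```text
t 7.65 tcp [0.4866 0.1758 0.2975] psi -0.1324 w 0.094 ff 0.0 F [ 0.2 -0.3 -0.1]
.4944,-.280,.28,1.521 -> [ 67.9 450.8  17.3] [ 1.000e-03 -2.000e-03 -1.653e+00]
battery mid [ 0.5126  0.3684 -0.1106] origin [0.5335 0.3661] 195.12630371988112 569
top plane slopes,z [ 0.016  -0.0482  0.0373] 156
```

Emit:
{"method": "apply_moves", "body": {"plan": [[3,30,0,0,0,-0.14,0],[9,70,0,0,0,-0.28,0],[15,110,0,0,0,-0.42,0],[22,150,0,0,0,-0.56,0],[28,190,0,0,0,-0.7,0],[34,230,0,0,0,-0.84,0],[41,270,0,0,0,-0.98,0],[47,310,0,0,0,-1.12,0],[53,350,0,0,0,-1.26,0],[60,390,5,0,0,-1.4,0],[65,430,10,0,0,-1.54,0],[67.9,450.8,17,0,0,-1.653,0]]}}

```text
time: 8.9
ee_pos: [0.4941, -0.2812, 0.2789]
tcp_rot: [-0.0, 0.724, 0.69, -0.0]
contact_force: [0.1, 1.4, -0.9]
width: 0.0939
finger_force: 0.0
```

Emit:
{"method": "apply_moves", "body": {"plan": [[0,0,0,0,0,0,0]]}}

```text
time: 9.0
ee_pos: [0.494, -0.2806, 0.2779]
tcp_rot: [-0.001, 0.725, 0.689, -0.0]
contact_force: [0.8, 0.2, 0.6]
width: 0.0942
finger_force: 0.0
```

```bash
python3 m.py .4944,-.280,.164,1.521
```

```text
t 9.0 tcp [ 0.494  -0.2806  0.2779] psi 1.52 w 0.0942 ff 0.0 F [0.8 0.2 0.6]
.4944,-.280,.164,1.521 -> [  0.5   0.6 113.9] [-0.002 -0.001 -0.001]
```

Emit:
{"method": "apply_moves", "body": {"plan": [[0.5,0.6,40,0,0,0,0],[0.5,0.6,80,0,0,0,0],[0.5,0.6,100,0,0,0,0],[0.5,0.6,109,0,0,0,0],[0.5,0.6,113,0,0,0,0],[0.5,0.6,113,0,0,0,60],[0.5,0.6,113,0,0,0,120],[0.5,0.6,113,0,0,0,180],[0.5,0.6,113,0,0,0,255],[0.5,0.6,113,0,0,0,255],[0.5,0.6,113,0,0,0,255],[0.5,0.6,113,0,0,0,255]], "force": 25}}

```text
time: 10.2
ee_pos: [0.4951, -0.2781, 0.1664]
tcp_rot: [-0.0, 0.725, 0.689, -0.0]
contact_force: [0.8, 1.0, 1.5]
width: 0.0419
finger_force: 25.1
```

```bash
python3 m.py .4944,-.280,.28,1.521 .4936,.2018,.26,-.053
```

```text
t 10.2 tcp [ 0.4951 -0.2781  0.1664] psi 1.5197 w 0.0419 ff 25.1 F [0.8 1.  1.5]
.4944,-.280,.28,1.521 -> [  -1.9   -0.7 -113.6] [-0.    -0.    -0.001]
.4936,.2018,.26,-.053 -> [479.3 -26.  -93.5] [-0.     0.     1.573]
```

Emit:
{"method": "apply_moves", "body": {"plan": [[0,0,-15,0,0,0,255],[0,0,-45,0,0,0,255],[10,0,-75,0,0,0.05,255],[40,-2,-93,0,0,0.18,255],[85,-5,-93,0,0,0.32,255],[130,-7,-93,0,0,0.46,255],[175,-10,-93,0,0,0.6,255],[220,-12,-93,0,0,0.74,255],[265,-15,-93,0,0,0.88,255],[310,-17,-93,0,0,1.02,255],[355,-20,-93,0,0,1.16,255],[400,-22,-93,0,0,1.3,255]]}}

```text
time: 11.4
ee_pos: [0.4936, 0.1161, 0.2606]
tcp_rot: [-0.0, 0.992, 0.125, 0.001]
contact_force: [1.1, -0.1, -0.7]
width: 0.0418
finger_force: 25.0
```

```bash
python3 m.py .4936,.2018,.150,-.053; python3 - <<'E'
from h import *
T=grab("top")[1]
for nm,L,B,z,c,y in [("terminal",.132,.062,.064,(.485,-.27),np.pi/2),("printer",.112,.064,.046,(.49,-.265),0)]:
    print(nm,*[np.round(v,4) for v in fitrect(T,L,B,z,c,y)])
E
```

```text
t 11.4 tcp [0.4936 0.1161 0.2606] psi 0.2515 w 0.0418 ff 25.0 F [ 1.1 -0.1 -0.7]
.4936,.2018,.150,-.053 -> [ 21.2 -83.  110.6] [-0.    -0.001  0.305]
terminal [ 0.4893 -0.2727  1.48  ] 683.1138 928
printer [ 0.4974 -0.2721  0.0062] 266.5107 446
```

Emit:
{"method": "apply_moves", "body": {"plan": [[7,-25,0,0,0,0.1,255],[14,-50,10,0,0,0.2,255],[20,-77,40,0,0,0.275,255],[20,-77,75,0,0,0.275,255],[20,-77,100,0,0,0.275,255],[20,-77,110,0,0,0.275,255],[20,-77,110,0,0,0.275,255],[20,-77,110,0,0,0.275,255]]}}

```text
time: 12.25
ee_pos: [0.4943, 0.1939, 0.1509]
tcp_rot: [-0.0, 1.0, -0.009, 0.001]
contact_force: [-0.4, -0.1, -1.6]
width: 0.0419
finger_force: 25.0
```

```bash
python3 m.py .4936,.2018,.117,-.053;python3 - <<'E'
from h import *
im,W,f=grab("scene")
cv2.imwrite("pics/s5.png",cv2.resize(im[180:260,210:310],(800,600),interpolation=cv2.INTER_CUBIC))
E
```

```text
t 12.25 tcp [0.4943 0.1939 0.1509] psi -0.0182 w 0.0419 ff 25.0 F [-0.4 -0.1 -1.6]
.4936,.2018,.117,-.053 -> [-0.9 -7.8 33.9] [-0.001 -0.002  0.035]
```

View pics/s5.png

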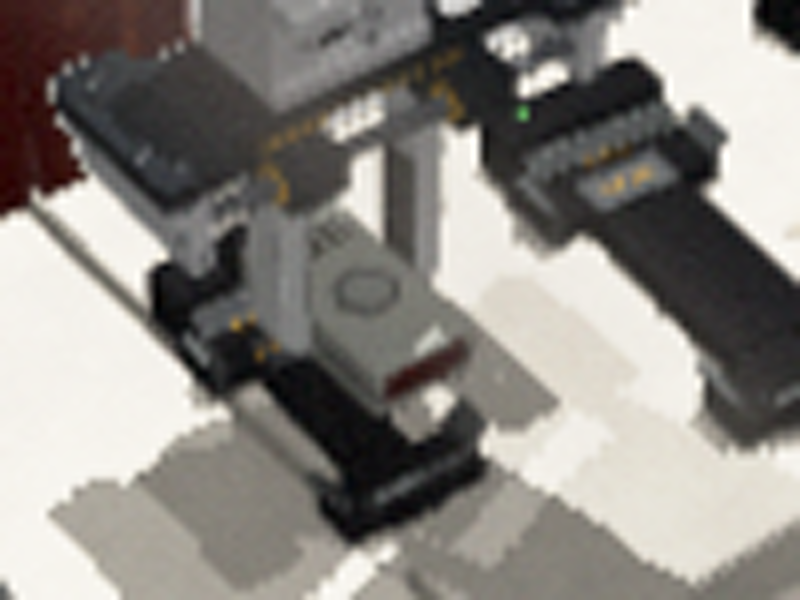

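The scanner at (370,310) still sits about 8 mm short in y, and its window end faces us, so the contact end is ahead as it should be. I'll correct and lower.

Emit:
{"method": "apply_moves", "body": {"plan": [[-0.9,-7.8,0,0,0,0.035,255],[-0.9,-7.8,8,0,0,0.035,255],[-0.9,-7.8,16,0,0,0.035,255],[-0.9,-7.8,23,0,0,0.035,255],[-0.9,-7.8,29,0,0,0.035,255],[-0.9,-7.8,33,0,0,0.035,255],[-0.9,-7.8,34.5,0,0,0.035,255]]}}

```text
time: 13.0
ee_pos: [0.493, 0.2015, 0.116]
tcp_rot: [0.0, 1.0, -0.026, -0.0]
contact_force: [-16.4, -7.5, 37.8]
width: 0.0417
finger_force: 25.0
```

```bash
cat > prof.py <<'E'
import sys
from h import *
x,y,psi,B=map(float,sys.argv[1:5])
im,W,f=grab("scene")
c=np.array([x,y]);e=np.array([np.cos(psi),np.sin(psi)]);n=np.array([-e[1],e[0]])
a=(W[...,:2]-c)@e;b=(W[...,:2]-c)@n
for q in np.arange(-.072,.07,.008):
    print("%4d:"%(q*1000),end=" ")
    for lo,hi in((-B/2,-B/6),(-B/6,B/6),(B/6,B/2)):
        m=(np.abs(a-q)<.004)&(b>lo)&(b<hi)&(W[...,2]<.08);print("%4.0f/%d"%(1000*np.median(W[m][:,2]) if m.any() else -1,m.sum()),end=" ")
print()
E
python3 m.py; python3 prof.py .4936 .2018 -.053 .042
```

```text
t 13.0 tcp [0.493  0.2015 0.116 ] psi -0.0527 w 0.0417 ff 25.0 F [-16.4  -7.5  37.8]
 -72:   -2/13   -1/11   -2/18  -64:   -1/13   -1/13   -1/12  -56:   11/27   12/28   11/33  -48:   27/24   27/34   26/41  -40:   39/12   39/10   36/21  -32:   38/11   38/16   37/24  -24:   39/11   40/17   22/25  -16:   39/11   39/21   -1/29   -8:   43/30   39/16   -2/27    0:   40/29   39/19   -1/20    7:   39/21   38/15 -266/12   15:   37/17   37/16 -533/6   23:   38/16 -531/10 -534/8   31: -533/7 -533/8 -531/12   39: -531/8 -531/8 -529/10   47: -532/5 -533/5 -529/10   55: -531/6 -532/8 -532/7   63: -533/6 -533/6 -532/11
```

The scanner top reads 38–40 mm (26 + 14), so it is on the seat. I'll take the load off, then release.

Emit:
{"method": "apply_moves", "body": {"plan": [[-1,0.5,-2,0,0,0,255],[-1.5,0.5,-1,0,0,0,255],[-1.5,0.5,-1,0,0,0,180],[-1.5,0.5,-1,0,0,0,120],[-1.5,0.5,-1,0,0,0,80],[-1.5,0.5,-1,0,0,0,80],[-1.5,0.5,-20,0,0,0,80],[0,0,-60,0,0,0,60],[0,20,-110,0,0,0,0],[0,60,-150,0,0,0,0],[0,105,-165,0,0,0,0],[0,150,-165,0,0,0,0]]}}

```text
time: 14.25
ee_pos: [0.4852, 0.052, 0.2826]
tcp_rot: [-0.0, 1.0, -0.026, 0.002]
contact_force: [0.6, -0.6, 0.1]
width: 0.0939
finger_force: 0.0
```

```bash
python3 chk.py scanner .040 .4936 .2018 -.053; python3 m.py .4893,-.2727,.28,1.480
```

```text
scanner mid [ 0.4941  0.2    -0.0525] origin [0.527  0.1983] 331.21872469047537 516
top plane slopes,z [-0.0033  0.0057  0.0409] 273
t 14.3 tcp [0.4848 0.0461 0.2816] psi -0.0556 w 0.0939 ff 0.0 F [ 0.2 -4.4  0.2]
.4893,-.2727,.28,1.480 -> [ 22.2 318.1   2. ] [ 3.000e-03 -1.000e-03 -1.536e+00]
```

Scanner is home and level. Next the terminal.

Emit:
{"method": "apply_moves", "body": {"plan": [[1,20,0,0,0,-0.13,0],[3,48,0,0,0,-0.26,0],[5,76,0,0,0,-0.39,0],[7,104,0,0,0,-0.52,0],[9,132,0,0,0,-0.65,0],[11,160,0,0,0,-0.78,0],[13,188,0,0,0,-0.91,0],[15,216,0,0,0,-1.04,0],[17,244,0,0,0,-1.17,0],[19,272,0,0,0,-1.3,0],[21,300,0,0,0,-1.43,0],[22.2,318,2,0,0,-1.536,0]]}}

```text
time: 15.5
ee_pos: [0.4902, -0.2674, 0.2777]
tcp_rot: [0.0, 0.736, 0.677, -0.0]
contact_force: [0.3, 0.5, 0.7]
width: 0.094
finger_force: 0.0
```

Emit:
{"method": "apply_moves", "body": {"plan": [[0,0,30,0,0,0,0],[0,0,60,0,0,0,0],[0,0,60,0,0,0,0]]}}

```text
time: 15.8
ee_pos: [0.4893, -0.2651, 0.2142]
tcp_rot: [-0.003, 0.738, 0.675, -0.001]
contact_force: [0.6, 0.1, 0.1]
width: 0.0937
finger_force: 0.0
```

```bash
python3 m.py .4893,-.2727,.147,1.480
```

```text
t 15.8 tcp [ 0.4893 -0.2651  0.2142] psi 1.4827 w 0.0937 ff 0.0 F [0.6 0.1 0.1]
.4893,-.2727,.147,1.480 -> [-7.7  1.1 67.1] [-0.006 -0.003  0.003]
```

Emit:
{"method": "apply_moves", "body": {"plan": [[-7.7,1,20,0,0,0,0],[-7.7,1,40,0,0,0,0],[-7.7,1,55,0,0,0,0],[-7.7,1,61,0,0,0,0],[-7.7,1,61,0,0,0,0],[-7.7,1,61,0,0,0,0]]}}

```text
time: 16.4
ee_pos: [0.4911, -0.2736, 0.1581]
tcp_rot: [0.001, 0.737, 0.675, 0.0]
contact_force: [0.9, -0.0, 1.3]
width: 0.0942
finger_force: 0.0
```

```bash
python3 m.py .4893,-.2727,.147,1.480;python3 m.py
```

```text
t 16.4 tcp [ 0.4911 -0.2736  0.1581] psi 1.4831 w 0.0942 ff 0.0 F [ 0.9 -0.   1.3]
.4893,-.2727,.147,1.480 -> [ 0.7 -1.9 11.1] [0.001 0.001 0.003]
t 16.4 tcp [ 0.4911 -0.2736  0.1581] psi 1.4831 w 0.0942 ff 0.0 F [ 0.9 -0.   1.3]
```

Emit:
{"method": "apply_moves", "body": {"plan": [[0.3,-1,5,0,0,0,0],[0.3,-1,10,0,0,0,0],[0.3,-1,10.5,0,0,0,0],[0.3,-1,10.5,0,0,0,50],[0.3,-1,10.5,0,0,0,100],[0.3,-1,10.5,0,0,0,150],[0.3,-1,10.5,0,0,0,255],[0.3,-1,10.5,0,0,0,255],[0.3,-1,10.5,0,0,0,255],[0.3,-1,10.5,0,0,0,255],[0.3,-1,8.5,0,0,0,255],[0.3,-1,0,0,0,0,255]], "force": 35}}

```text
time: 17.6
ee_pos: [0.4896, -0.2728, 0.1563]
tcp_rot: [-0.001, 0.737, 0.675, -0.0]
contact_force: [1.3, -0.1, -2.1]
width: 0.0619
finger_force: 35.0
```

```bash
python3 m.py .4640,.0475,.2575,-.105
```

```text
t 17.6 tcp [ 0.4896 -0.2728  0.1563] psi 1.483 w 0.0619 ff 35.0 F [ 1.3 -0.1 -2.1]
.4640,.0475,.2575,-.105 -> [ 316.9  -53.6 -100.9] [-0.002  0.     1.588]
```

Emit:
{"method": "apply_moves", "body": {"plan": [[0,0,-30,0,0,0,255],[0,0,-65,0,0,0.03,255],[10,-2,-90,0,0,0.15,255],[35,-6,-100,0,0,0.29,255],[65,-11,-100,0,0,0.43,255],[95,-16,-100,0,0,0.57,255],[125,-21,-100,0,0,0.71,255],[155,-26,-100,0,0,0.85,255],[185,-31,-100,0,0,0.99,255],[215,-36,-100,0,0,1.13,255],[245,-41,-100,0,0,1.27,255],[275,-46,-100,0,0,1.41,255]]}}

```text
time: 18.8
ee_pos: [0.4678, 0.0062, 0.2575]
tcp_rot: [-0.0, 0.999, 0.034, 0.001]
contact_force: [-0.3, -0.4, -2.2]
width: 0.0616
finger_force: 35.0
```

```bash
python3 m.py .4640,.0475,.2575,-.105; python3 - <<'E'
from h import *
T=grab("top")[1]
print(*[np.round(v,4) for v in fitrect(T,.112,.064,.046,(.497,-.272),0)])
E
```

```text
t 18.8 tcp [0.4678 0.0062 0.2575] psi 0.0672 w 0.0616 ff 35.0 F [-0.3 -0.4 -2.2]
.4640,.0475,.2575,-.105 -> [ -1.1 -41.5  -0. ] [-0.    -0.001  0.172]
[ 0.4972 -0.2723 -0.0007] 630.5547 858
```

Emit:
{"method": "apply_moves", "body": {"plan": [[0,-20,0,0,0,0.09,255],[-1,-40,20,0,0,0.172,255],[-1,-41.5,55,0,0,0.172,255],[-1,-41.5,90,0,0,0.172,255],[-1,-41.5,110,0,0,0.172,255],[-1,-41.5,117.5,0,0,0.172,255],[-1,-41.5,117.5,0,0,0.172,255],[-1,-41.5,117.5,0,0,0.172,255]]}}

```text
time: 19.65
ee_pos: [0.4646, 0.0462, 0.1405]
tcp_rot: [-0.0, 0.999, -0.049, 0.001]
contact_force: [-0.6, 0.4, -1.7]
width: 0.0616
finger_force: 35.0
```

```bash
python3 m.py .4640,.0475,.115,-.105;python3 - <<'E'
from h import *
im,W,f=grab("scene")
cv2.imwrite("pics/s6.png",cv2.resize(im[165:245,245:345],(800,600),interpolation=cv2.INTER_CUBIC))
E
python3 m.py .4640,.0475,.115,-.105
```

```text
t 19.65 tcp [0.4646 0.0462 0.1405] psi -0.099 w 0.0616 ff 35.0 F [-0.6  0.4 -1.7]
.4640,.0475,.115,-.105 -> [-0.7 -1.2 25.5] [-0.    -0.002  0.006]
t 19.7 tcp [0.4646 0.0462 0.1406] psi -0.099 w 0.0611 ff 35.0 F [ 0.   0.5 -1.5]
.4640,.0475,.115,-.105 -> [-0.8 -1.2 25.6] [-0.    -0.002  0.006]
```

View pics/s6.png

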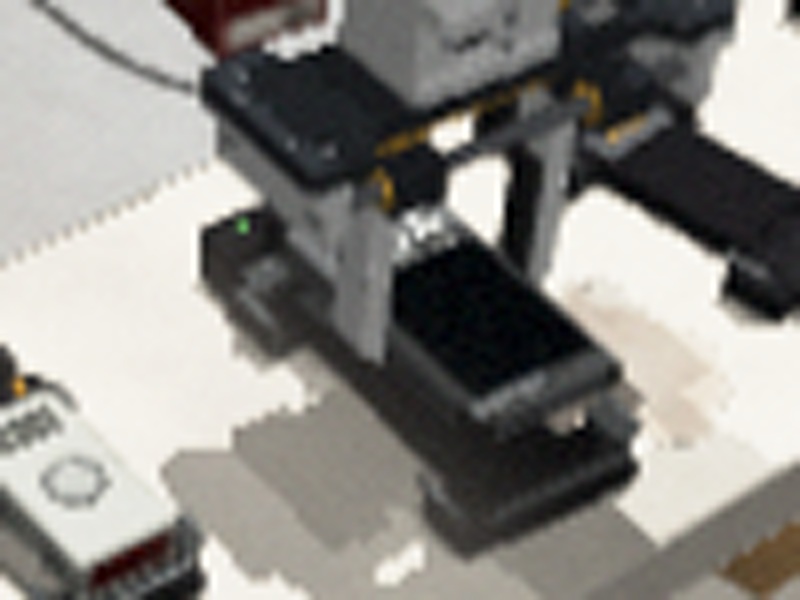

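The terminal, screen at (480,330), hangs over its cradle with the keypad and cap end towards the housing at (240,240). The scanner sits home at lower left. I'll lower.

Emit:
{"method": "apply_moves", "body": {"plan": [[-1.5,-1.2,5,0,0,0.006,255],[-1.5,-1.2,11,0,0,0.006,255],[-1.5,-1.2,16,0,0,0.006,255],[-1.5,-1.2,20,0,0,0.006,255],[-1.5,-1.2,23,0,0,0.006,255],[-1.5,-1.2,24.5,0,0,0.006,255],[-1.5,-1.2,24.5,0,0,0.006,255]]}}

```text
time: 20.4
ee_pos: [0.4627, 0.0477, 0.1164]
tcp_rot: [-0.0, 0.999, -0.052, 0.0]
contact_force: [-14.3, 0.2, 29.5]
width: 0.062
finger_force: 35.0
```

```bash
python3 m.py; python3 prof.py .4640 .0475 -.105 .062
```

```text
t 20.4 tcp [0.4627 0.0477 0.1164] psi -0.1047 w 0.062 ff 35.0 F [-14.3   0.2  29.5]
 -72: -724/17 -548/19 -541/19  -64:   15/60   14/54   18/57  -56: -536/34 -538/32   29/37  -48: -534/39 -534/40 -531/37  -40: -528/29 -250/32   -1/44  -32: -530/29 -531/34   -0/42  -24: -531/31 -531/33   -1/38  -16: -531/27 -530/30    3/40   -8:   33/38   32/26    2/30    0:   35/44   33/24   -1/26    7:   33/22   32/22   -3/17   15:   31/21   32/21 -532/13   23:   33/21 -529/17 -532/12   31: -529/14 -532/15 -530/15   39: -533/10 -535/8   -3/16   47: -533/9 -531/11 -265/16   55: -532/8 -532/10 -532/12   63: -535/5 -531/7 -531/10
```

About 1.5 mm high, with the +x guide pushing back. I'll lift, back off 2.5 mm and lower again.

Emit:
{"method": "apply_moves", "body": {"plan": [[0,0,-3,0,0,0,255],[-2.5,0,-3,0,0,0,255],[-2.5,0,-1.5,0,0,0,255],[-2.5,0,-0.5,0,0,0,255],[-2.5,0,0,0,0,0,255],[-2.5,0,0,0,0,0,255]]}}

```text
time: 21.05
ee_pos: [0.4602, 0.0478, 0.1148]
tcp_rot: [0.0, 0.999, -0.052, -0.0]
contact_force: [-0.0, 0.8, 1.8]
width: 0.0621
finger_force: 35.0
```

The terminal settled with no side force and its underside is at about 14.5 mm. I'll release it and head over the printer.

Emit:
{"method": "apply_moves", "body": {"plan": [[0,0,0,0,0,0,180],[0,0,0,0,0,0,100],[0,0,0,0,0,0,30],[0,0,0,0,0,0,0],[0,0,0,0,0,0,0],[0,0,-20,0,0,0,0],[0,0,-60,0,0,0,0],[0,10,-105,0,0,0,0],[0,45,-142,0,0,0,0],[0,90,-142,0,0,0,0],[0,135,-142,0,0,0,0],[0,180,-142,0,0,0,0]]}}

```text
time: 22.25
ee_pos: [0.4408, -0.1328, 0.2572]
tcp_rot: [0.0, 0.999, -0.052, 0.0]
contact_force: [0.7, -1.0, -0.1]
width: 0.0941
finger_force: 0.0
```

```bash
python3 chk.py terminal .032 .462 .0478 -.105; python3 m.py .4972,-.268,.2575,-.001; python3 cr.py 2>/dev/null | tail -1
```

```text
terminal mid [ 0.4662  0.0456 -0.1051] origin [0.5199 0.0399] 725.2004682927361 1295
top plane slopes,z [0.0061 0.0236 0.0327] 658
t 22.3 tcp [ 0.4402 -0.1376  0.257 ] psi -0.1076 w 0.0941 ff 0.0 F [-1. -2. -0.]
.4972,-.268,.2575,-.001 -> [ 70.7 123.6  -0.2] [ 0.002 -0.001 -0.107]
printer [ 0.5276 -0.1139  0.0918  0.011 ] -649.7 1604
```

Emit:
{"method": "apply_moves", "body": {"plan": [[20,40,0,0,0,-0.05,0],[45,80,0,0,0,-0.1,0],[70,122,10,0,0,-0.106,0],[70,122,50,0,0,-0.106,0],[70,122,80,0,0,-0.106,0],[70,122,80,0,0,-0.106,0],[70,122,80,0,0,-0.106,0]]}}

```text
time: 23.0
ee_pos: [0.4983, -0.2598, 0.1776]
tcp_rot: [-0.0, 1.0, 0.001, -0.0]
contact_force: [0.5, 0.6, 0.6]
width: 0.0936
finger_force: 0.0
```

```bash
python3 m.py .4972,-.268,.114,-.001; python3 -c "
from plant import robot
robot.grab_frame('top')"; python3 m.py .4972,-.268,.114,-.001
```

```text
t 23.0 tcp [ 0.4983 -0.2598  0.1776] psi 0.0012 w 0.0936 ff 0.0 F [0.5 0.6 0.6]
.4972,-.268,.114,-.001 -> [-1.1  8.2 63.6] [-0.     0.     0.002]
t 23.05 tcp [ 0.4987 -0.2599  0.1785] psi 0.0013 w 0.0944 ff 0.0 F [-0.5  0.1 -0.2]
.4972,-.268,.114,-.001 -> [-1.6  8.  64.6] [ 0.001 -0.002  0.002]
```

Emit:
{"method": "apply_moves", "body": {"plan": [[-1.3,8,15,0,0,0,0],[-1.3,8,35,0,0,0,0],[-1.3,8,52,0,0,0,0],[-1.3,8,61,0,0,0,0],[-1.3,8,63.5,0,0,0,0],[-1.3,8,63.5,0,0,0,40],[-1.3,8,63.5,0,0,0,80],[-1.3,8,63.5,0,0,0,140],[-1.3,8,63.5,0,0,0,255],[-1.3,8,63.5,0,0,0,255],[-1.3,8,63.5,0,0,0,255],[-1.3,8,63.5,0,0,0,255]], "force": 50}}

```text
time: 24.25
ee_pos: [0.497, -0.268, 0.1138]
tcp_rot: [0.0, 1.0, 0.001, 0.0]
contact_force: [-1.1, 0.3, 5.8]
width: 0.0636
finger_force: 50.0
```

Emit:
{"method": "apply_moves", "body": {"plan": [[0,0,-2,0,0,0,255],[0,0,-8,0,0,0,255],[0,0,-20,0,0,0,255],[0,0,-40,0,0,0,255],[0,0,-60,0,0,0,255],[0,0,-60,0,0,0,255]]}}

```text
time: 24.85
ee_pos: [0.4976, -0.2683, 0.1765]
tcp_rot: [0.001, 1.0, 0.001, 0.002]
contact_force: [0.6, -0.7, -2.2]
width: 0.0636
finger_force: 50.0
```

```bash
python3 m.py .4810,-.118,.174,.09;  python3 - <<'E'
from h import *
Ws=[]
for i in range(6): im,W,f=grab("top"); Ws.append(W)
W=np.nanmean(Ws,0)
np.savez("top9.npz",W=W)
for nm,(L,B,x,y,p) in dict(battery=(.066,.036,.5126,.3684,-.12),scanner=(.09,.042,.4941,.2,-.0525),terminal=(.132,.062,.4662,.0456,-.105)).items():
    d=W[...,:2]-[x,y];c,s=np.cos(p),np.sin(p);a=d[...,0]*c+d[...,1]*s;b=-d[...,0]*s+d[...,1]*c
    m=(np.abs(a)<L/2-.004)&(np.abs(b)<B/2-.004)&(np.abs(W[...,2]-.035)<.012)
    print(nm,np.linalg.lstsq(np.c_[a[m],b[m],np.ones(m.sum())],W[m][:,2],rcond=None)[0].round(4),m.sum())
m=(np.abs(W[...,0]-.45)<.08)&(np.abs(W[...,1]-.12)<.025)&(W[...,2]<.006);print("table",np.linalg.lstsq(np.c_[W[m][:,:2],np.ones(m.sum())],W[m][:,2],rcond=None)[0].round(4),np.median(W[m][:,2]))
E
```

```text
t 24.85 tcp [ 0.4976 -0.2683  0.1765] psi 0.001 w 0.0636 ff 50.0 F [ 0.6 -0.7 -2.2]
.4810,-.118,.174,.09 -> [ -16.5 -150.3    2. ] [ 0.003 -0.004 -0.089]
battery [ 0.0169 -0.0241  0.0367] 157
scanner [ 0.0036 -0.0092  0.0406] 275
terminal [ 0.0026 -0.      0.0327] 658
table [ 1.8982 -0.2532 -0.8885] -0.00018511777730417014
```

The three placed devices are level. Now carry the printer over.

Emit:
{"method": "apply_moves", "body": {"plan": [[-2,-20,0,0,0,-0.02,255],[-6,-55,0,0,0,-0.05,255],[-10,-90,0,0,0,-0.08,255],[-14,-125,0,0,0,-0.089,255],[-16.5,-145,0,0,0,-0.089,255],[-16.5,-150,8,0,0,-0.089,255],[-16.5,-150,18,0,0,-0.089,255],[-16.5,-150,18,0,0,-0.089,255],[-16.5,-150,18,0,0,-0.089,255]]}}

```text
time: 26.05
ee_pos: [0.4801, -0.1187, 0.1547]
tcp_rot: [-0.0, 0.999, 0.044, -0.001]
contact_force: [-0.2, -0.3, -3.0]
width: 0.0637
finger_force: 50.0
```

```bash
python3 m.py .4805,-.118,.128,.09;python3 - <<'E'
from h import *
im,W,f=grab("scene")
cv2.imwrite("pics/s7.png",cv2.resize(im[145:225,285:385],(800,600),interpolation=cv2.INTER_CUBIC))
E
python3 m.py .4805,-.118,.128,.09
```

```text
t 26.05 tcp [ 0.4801 -0.1187  0.1547] psi 0.089 w 0.0637 ff 50.0 F [-0.2 -0.3 -3. ]
.4805,-.118,.128,.09 -> [ 0.5 -0.6 26.7] [-0.     0.001 -0.001]
t 26.1 tcp [ 0.4802 -0.1187  0.1551] psi 0.0889 w 0.0635 ff 50.0 F [-0.2  0.5 -4. ]
.4805,-.118,.128,.09 -> [ 0.4 -0.6 27.1] [-0.     0.    -0.001]
```

View pics/s7.png

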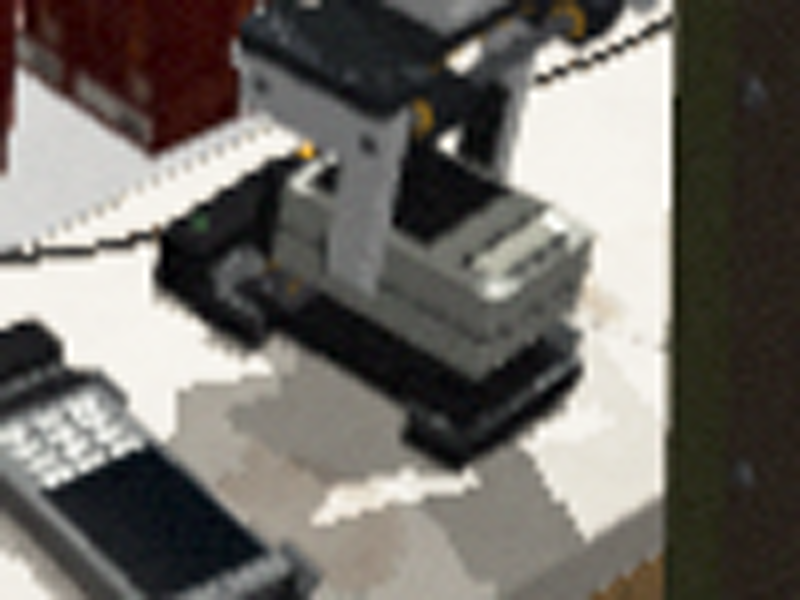

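The printer, lid at (440,200), sits over its cradle with the paper tongue near us and the cap ahead. The terminal lies home at lower left. I'll lower it.

Emit:
{"method": "apply_moves", "body": {"plan": [[-1,-0.6,6,0,0,0,255],[-1,-0.6,12,0,0,0,255],[-1,-0.6,17,0,0,0,255],[-1,-0.6,21,0,0,0,255],[-1,-0.6,24,0,0,0,255],[-1,-0.6,26.5,0,0,0,255],[-1,-0.6,26.5,0,0,0,255]]}}

```text
time: 26.8
ee_pos: [0.479, -0.1173, 0.1285]
tcp_rot: [-0.0, 0.999, 0.045, -0.0]
contact_force: [-0.5, 0.3, -3.2]
width: 0.0638
finger_force: 50.0
```

No contact force, so it's between the guides and about 1 mm above the seat. I'll ease down and release.

Emit:
{"method": "apply_moves", "body": {"plan": [[0,0,1,0,0,0,255],[0,0,1.5,0,0,0,255],[0,0,1.5,0,0,0,255],[0,0,1.5,0,0,0,180],[0,0,1.5,0,0,0,80],[0,0,1.5,0,0,0,0],[0,0,1.5,0,0,0,0],[0,0,-15,0,0,0,0],[0,0,-50,0,0,0,0],[0,0,-95,0,0,0,0],[0,40,-140,0,0,0,0],[0,85,-150,0,0,0,0]]}}

```text
time: 28.0
ee_pos: [0.4871, -0.1975, 0.2814]
tcp_rot: [0.001, 0.999, 0.046, 0.002]
contact_force: [1.6, -0.4, -1.1]
width: 0.0941
finger_force: 0.0
```

Emit:
{"method": "apply_moves", "body": {"plan": [[0,45,0,0,0,0,0],[0,90,0,0,0,0,0],[0,120,0,0,0,0,0],[0,120,0,0,0,0,0]]}}

```text
time: 28.4
ee_pos: [0.4967, -0.3202, 0.2766]
tcp_rot: [0.0, 0.999, 0.043, -0.0]
contact_force: [0.3, -0.2, -0.0]
width: 0.0939
finger_force: 0.0
```

```bash
python3 m.py; python3 chk.py printer .060 .479 -.1173 .09; python3 chk.py terminal .032 .462 .0478 -.105;python3 chk.py scanner .040 .4936 .2018 -.053;python3 chk.py battery .036 .5126 .3684 -.12; python3 - <<'E'
from h import *
im,W,f=grab("scene")
cv2.imwrite("pics/s8.png",cv2.resize(im[120:300,150:390],(800,600)))
E
```

```text
t 28.4 tcp [ 0.4967 -0.3202  0.2766] psi 0.0868 w 0.0939 ff 0.0 F [ 0.3 -0.2 -0. ]
printer mid [ 0.4797 -0.1212  0.0888] origin [ 0.5235 -0.1173] 646.7659367022532 742
top plane slopes,z [-0.0078 -0.006   0.0608] 586
terminal mid [ 0.4663  0.0455 -0.1065] origin [0.52   0.0397] 728.7141350126385 1324
top plane slopes,z [0.0004 0.0017 0.0325] 655
scanner mid [ 0.494   0.2001 -0.0656] origin [0.5269 0.198 ] 334.3455244593691 789
top plane slopes,z [ 0.0125 -0.0263  0.0409] 274
battery mid [ 0.513   0.3684 -0.1281] origin [0.5338 0.3657] 198.36697063640514 675
top plane slopes,z [0.0219 0.0005 0.0365] 160
```

View pics/s8.png

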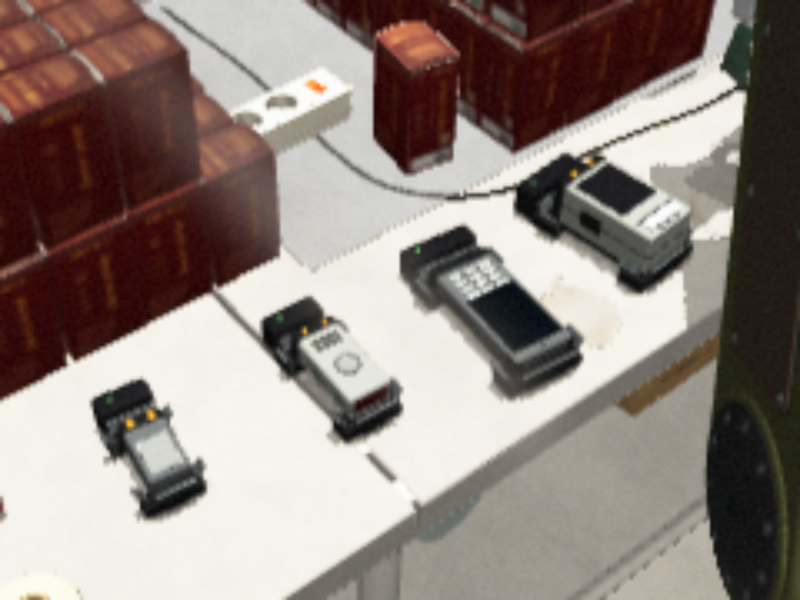

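All four lie in their cradles: battery (160,445), scanner (350,365), terminal (505,310), printer (620,205). Each top height is within 1 mm of home, and the carton stands where it was. Handing in.

```bash
python3 -c "
from plant import robot
print(robot.hand_in())"
```

```text
the job is handed in; nothing more can be done
None
```

All four devices are in their own cradles, contact ends towards the housings, level and with tops within 1 mm of home height by camera; the carton and roll were left alone, and the job is handed in (hand-in returned no verdict).

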